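# Press the riveting jig's locating pins home in order

## Robot

A 6-joint arm with a two-finger parallel gripper is mounted at the origin on the work surface. World frame = base frame: x ahead of the robot, y to its left, z up, the work surface at z = 0. Lengths are in mm, angles in degrees, forces in N, time in s.
With the tool pointing down it reaches from about 275 to 975 mm from the base axis. Payload 8.4 kg.
Tool frame: the origin (TCP) lies between the finger pads; the fingertips stand 11 mm ahead of it and the grasp point (between the pads) lies 8 mm behind it; z points along the fingers, y is the line along which they close (so a half turn about z gives the same grasp; the last joint's range is limited). The gripper opens to 92 mm and grips with 3 to 60 N. Pads are 20 mm wide; open, the fingers measure 128 mm over their backs; the gripper's body (75 mm by 189 mm) begins 69 mm behind the grasp point.
Start: joints at [-70.669, 20.225, 93.587, -0, 66.188, -0.138], TCP at [208.31, -589.266, 204.783] pointing down, gripper open.
Joint ranges: [-150.9, 150.9], [-52.94, 120.26], [3.33, 152.33], [-74.26, 254.26], [0, 154.13], [-172.89, 172.89]. Speed limits (degrees/s): [127.2, 127.2, 159.86, 180, 180, 180].

## Interface

Orientations are given as [roll, pitch, yaw] about the fixed x, y, z axes, in that order (R = Rz(yaw) Ry(pitch) Rx(roll)).
In Python, from workcell import arm gives the robot as it stands.
- The arm moves only by the tool jog_arm, never from a script. Its arguments are lists of equal length, an entry for each row: "twist": the turn, a rotation vector about the tool's x, y, z each as a share of pi/4 rad, from -1 to 1, a list of three; "xyz": the shift along the tool's x, y, z each as a share of 0.1 m, from -1 to 1, a list of three; "jaw": the finger opening in mm, from 0 to 91.9. In form: {"twist": [[ax, ay, az], ...], "xyz": [[tx, ty, tz], ...], "jaw": [jaw, ...]}. A call has 1 to 5 rows; each row shifts and turns the commanded pose from where the row before left it, along the tool's axes as they then stand; what a row does not reach is not made up. A row lasts 1/12 s, in which the tool goes at most 41.7 mm and 7.16 degrees, less where a joint would pass 70% of its speed; a pose out of reach is approached as far as the arm can. A call with a number of a shift or a turn outside -1 to 1 is refused whole. A call with a gripper value outside its range is refused whole. The fingers move at their own pace and stop on an object; "squeeze" is the grip in N (left out, the last holds). Time passes only in rows, so rows that do not move let the fingers close. It gives the time, the measured TCP pose, the force, the opening and the grip force at its end, in the units of the state.
- arm.read_state(): the state, without advancing time (a new reading comes with each control period).
- arm.camera(name): name is "side" or "top" or "wrist"; returns the picture (400x640x3 uint8, red, green, blue); there is no depth.
- arm.camera_info(name): a dict with "camera_matrix" (3x3 intrinsics, pixels), "rvec" (rotation vector, rad) and "tvec" (3), from world to camera coordinates, as OpenCV has them; the wrist camera has in their place "T_tool_cam" (4x4, takes a point from camera to tool coordinates, whose origin is the TCP and whose axes are the flange's). Camera axes: x right, y down, z forward; pixel columns grow to the right and rows downward; lengths in mm; the calibration is good to about 2 mm. A picture is of the moment at which its call begins: read the wrist's pose just before it. camera_info takes no time and is no camera call.
- arm.sign_off(): hands the job in; it is judged then, once.
The state is a dict: "time": time; "q": joint angles; "qvel": joint speeds; "joint_torque": joint torques, N m; "tool_pos": TCP position; "ee_rot": TCP orientation; "force": force on the tool from outside, world axes, zero at the start; "wrist_torque": the same for the moment, N m; "width": finger opening in mm; "gripper_force": force on a finger pad.
Only numpy, scipy, OpenCV 4.12 (cv2) and the standard library are available. Lean on these libraries where they do the work, as an engineer would, in place of code of your own. Each camera call takes 0.05 s, during which the arm holds its last target. There are 200 camera calls.

## Task

Lock the brass strip in the riveting jig by pressing its three locating pins fully home with the fingertips, lightly and one at a time: first the pin with the long bar-shaped head, then the one with the broad round head, last the one with the narrow round head. Only press: do not lift or pull a pin, and leave everything else on the bench where it stands.

Things in the scene. Friction and masses are not known exactly. Their poses are not given: they have to be found in the camera images.
- jig: riveting jig fixed to the bench: dark steel plate 160 (x) x 360 (y) x 12 mm with a brass strip along its y axis; origin under its centre. Three aluminium bridges stand on it in a row along its y axis, 80 mm or more from centre to centre, in any order, each with one upright locating pin
- bar_bridge: aluminium bridge fixed on the jig plate, 56 x 56 x 30 mm high, that guides the bar-headed pin; origin under its centre, on the plate (12 mm above the bench); its z axis is the pin's axis
- bar_pin_top (a point): centre of the top face of the pin with a narrow bar-shaped head (T grip), 54 x 18 mm, its length along the jig's x axis; black plastic, 8 mm thick, as are all three heads; it moves with the pin. Top face 66 mm above the bench when the joint reads 0, 52 mm when home (head resting on the bridge)
- bar_pin (a joint): how far the bar-headed pin is pushed down, m: starts at 0 to 0.004 (standing proud), 0.014 is fully home against a hard stop; negative when pulled up. Friction of about 3 N, no spring: the pin stays where it is left
- broad_bridge: aluminium bridge fixed on the jig plate, 56 x 56 x 30 mm high, that guides the broad-headed pin; origin under its centre, on the plate (12 mm above the bench); its z axis is the pin's axis
- broad_pin_top (a point): centre of the top face of the pin with a broad round head, 48 mm across; black plastic, 8 mm thick, as are all three heads; it moves with the pin. Top face 66 mm above the bench when the joint reads 0, 52 mm when home (head resting on the bridge)
- broad_pin (a joint): how far the broad-headed pin is pushed down, m: starts at 0 to 0.004 (standing proud), 0.014 is fully home against a hard stop; negative when pulled up. Friction of about 3 N, no spring: the pin stays where it is left
- narrow_bridge: aluminium bridge fixed on the jig plate, 56 x 56 x 30 mm high, that guides the narrow-headed pin; origin under its centre, on the plate (12 mm above the bench); its z axis is the pin's axis
- narrow_pin_top (a point): centre of the top face of the pin with a small narrow round head, 22 mm across; black plastic, 8 mm thick, as are all three heads; it moves with the pin. Top face 66 mm above the bench when the joint reads 0, 52 mm when home (head resting on the bridge)
- narrow_pin (a joint): how far the narrow-headed pin is pushed down, m: starts at 0 to 0.004 (standing proud), 0.014 is fully home against a hard stop; negative when pulled up. Friction of about 3 N, no spring: the pin stays where it is left
- rivet_cup: small open brass bowl, 40 mm wide, 24 mm high, loose, standing on the jig plate on its -x side; origin under its centre
- punch: steel punch standing upright, 18 mm thick, 55 mm high, loose, on the jig plate on its +x side; origin under its centre
- anvil: loose bench block of steel, 60 x 60 x 25 mm, on the bench beyond the jig plate; origin under its centre
- hammer: hammer with a dark wooden handle lying at the left of the bench, about 260 mm long, loose
- jar: amber glass jar, 68 mm wide, 85 mm high, at the far left, loose; origin under its centre
- steel_ring: steel ring lying flat, 52 mm across, 8 mm high, at the right, loose; origin under its centre
- tin: closed tin, 60 mm wide, 60 mm high, at the right, loose; origin under its centre

How it is judged (in metres and radians):
On the way, in this order (a step that is already met when the one before it is completed fails the run):
1. the bar-headed pin is fully home (value of joint bar_pin above 0.012 m), for 0.1 s.
2. the broad round-headed pin is fully home (value of joint broad_pin above 0.012 m), for 0.1 s.
3. the narrow round-headed pin is fully home (value of joint narrow_pin above 0.012 m), for 0.1 s.
At the end, for the whole second after the job is handed in: all three pins are home (each pushed down at least 12 of its 14 mm), and every loose thing is within 20 mm of where it stood, with the cup, punch, jar and tin upright (within 0.3 rad) (value of joint each of bar_pin, broad_pin, narrow_pin above 0.012 m and distance of each of rivet_cup, punch, anvil, hammer, jar, steel_ring, tin from where it was at the start of the episode below 0.02 m and angle between each of rivet_cup, punch, jar, tin's own z axis and vertical below 0.3 rad); the robot touches nothing.
It fails at once if the broad round-headed pin is pushed down before the bar-headed pin is home (value of joint broad_pin above 0.007 m and value of joint bar_pin below 0.012 m).
It fails at once if the narrow round-headed pin is pushed down before the other two are home (value of joint narrow_pin above 0.007 m and value of joint any of bar_pin, broad_pin below 0.012 m).
It fails at once if a pin is pulled up instead of pushed (more than 3 mm above its upper starting height) (value of joint any of bar_pin, broad_pin, narrow_pin below -0.003 m).
It fails at once if a pin, its bridge or the jig plate is pressed with more than 40 N (contact force between the arm and bar_bridge above 40 N or contact force between the arm and broad_bridge above 40 N or contact force between the arm and narrow_bridge above 40 N or contact force between the arm and jig above 40 N).
It fails at once if a loose thing on the bench is shoved, lifted or carried more than 20 mm, or the cup, punch, jar or tin is tipped (distance of any of rivet_cup, punch, anvil, hammer, jar, steel_ring, tin from where it was at the start of the episode above 0.02 m or angle between any of rivet_cup, punch, jar, tin's own z axis and vertical above 0.3 rad).
It also fails if it takes over 38 s, if anything falls off the work surface, if the arm or the gripper's body presses on something with over 40 N, if the wrist force passes 120 N, or if a joint passes its speed limit or range.

## Working session

There is one attempt and no reset: what is moved stays moved. The work goes in short steps, Python scripts to look and compute and a tool call to move; the robot and the scene stay as the last step left them, time stands still between calls to the robot, and variables do not carry over. Pictures are saved under pics/ and viewed, at most 10 in all, crops included, and the job is handed in when it is done.

Besides the shell and the picture viewer there is one more tool, called after "Request:" as name(argument=value, ...) on one line, values as JSON. jog_arm: Moves the arm, as the interface text tells. Its arguments: {"type":"object","properties":{"twist":{"type":"array"},"xyz":{"type":"array"},"jaw":{"type":"array"},"squeeze":{"type":"number"}},"required":["twist","xyz","jaw"]}

```bash
mkdir -p pics; python3 - <<'E'
from workcell import arm
import cv2
for n in("top","side"):
    cv2.imwrite(f"pics/{n}0.png",arm.camera(n)[:,:,::-1]); print(n,arm.camera_info(n))
s=arm.read_state();print({k:s[k] for k in("time","tool_pos","ee_rot","force","width")})
E
```

```text
top {'camera_matrix': array([[387.25580824,   0.        , 320.11285643],
       [  0.        , 387.25580824, 200.26675663],
       [  0.        ,   0.        ,   1.        ]]), 'rvec': array([ 2.21028015, -2.18121711,  0.07035404]), 'tvec': array([ -11.86913737,  552.26228955, 1208.2037401 ])}
side {'camera_matrix': array([[500.02369388,   0.        , 327.20363598],
       [  0.        , 500.02369388, 199.84563474],
       [  0.        ,   0.        ,   1.        ]]), 'rvec': array([ 2.12990395, -0.39367914,  0.18341183]), 'tvec': array([-521.00257126,  160.75542241, 1358.90922435])}
{'time': 0.1, 'tool_pos': array([ 208.1716768 , -588.83495904,  204.14508208]), 'ee_rot': array([-1.79929917e+02, -1.36253930e-04,  1.94694692e+01]), 'force': array([ 0.55731304,  0.40070305, -0.03563403]), 'width': 92.20033249820221}
```

View pics/top0.png

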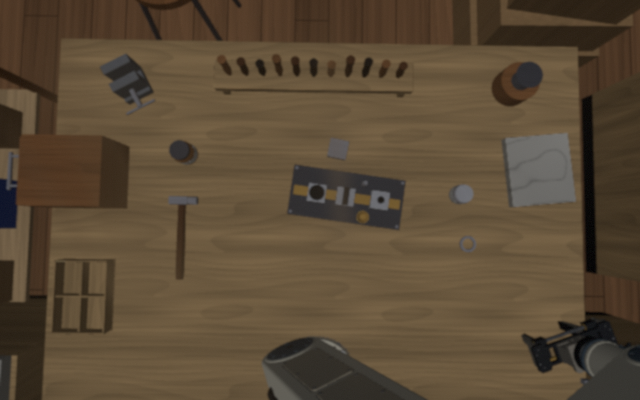

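View pics/side0.png

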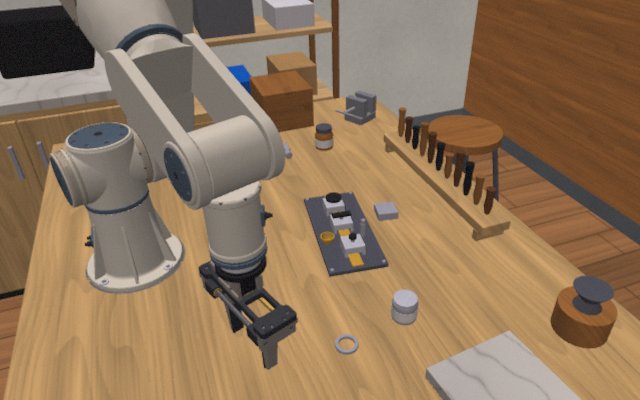

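The top view shows the jig at about (346,197): broad head at (317,192), bar head at (346,197), narrow head at (380,200). The cup is at (362,217) and the punch at about (365,183). The side view confirms that order. Next I'll segment these and enlarge the jig.

```bash
cat > h.py <<'E'
from workcell import arm
import cv2, numpy as np
def ray(info,uv,z):
    R,_=cv2.Rodrigues(info["rvec"]);K=info["camera_matrix"]
    d=R.T@np.linalg.solve(K,[*uv,1.]);c=-R.T@info["tvec"]
    return c+d*(z-c[2])/d[2]
def proj(info,p):
    return cv2.projectPoints(np.float64([p]),info["rvec"],info["tvec"],info["camera_matrix"],None)[0].ravel()
E
python3 - <<'E'
from h import *
im=cv2.imread("pics/top0.png");c=im[155:240,280:415]
sd=cv2.imread("pics/side0.png")[180:280,295:400]
a=cv2.resize(c,None,fx=5.9,fy=5.9,interpolation=cv2.INTER_CUBIC)
cv2.imwrite("pics/c1.png",np.clip(a*1.6,0,255).astype('uint8'))
ti=arm.camera_info("top")
hsv=cv2.cvtColor(im,cv2.COLOR_BGR2HSV);g=im.max(2)
def comps(m,lo,hi,lab):
    n,l,s,ce=cv2.connectedComponentsWithStats(m.astype('uint8'))
    for i in range(1,n):
        x,y=ce[i]
        if lo<=s[i,4]<hi and 285<x<410 and 130<y<235: print(lab,s[i],ce[i].round(1))
comps(g<40,8,900,"dark"); comps((hsv[...,1]<40)&(g>110),8,900,"alu"); comps((hsv[...,1]<90)&(g<95),1000,9000,"plate")
print(c.max(2)[37:47:3,20:115:3])
E
```

```text
dark [311 186  12  13 115] [316.3 191.8]
dark [379 198   4   4  12] [380.5 199.5]
alu [372 192  16  16 120] [378.5 200.1]
plate [ 287  164  119   66 4586] [344.  196.1]
[[113 114 113  66  32  34  34  36  77 110 109 108 103 104  95  51  59 108
   93  55  52  48  47  49  99 112 110 104 102  86  55  48]
 [ 75  89  97  88  34  33  33  39  89 110 110 108 104 104  89  52  66 108
  102 106 103 100  89  79 108 114 110 100 110 111  64  48]
 [ 49  48  76 112  74  41  41  74  97  98 102 107  99 103  83  52  77 106
  104 109 110 109 108 106 108 111  59  33  89 111  84  68]
 [ 50  49  56  69  78  90  92 106  88  54  57  62  98 103  75  52  84 106
  101 108 110 109 109 103 112 111  59  36  88 109 110 112]]
```

View pics/c1.png

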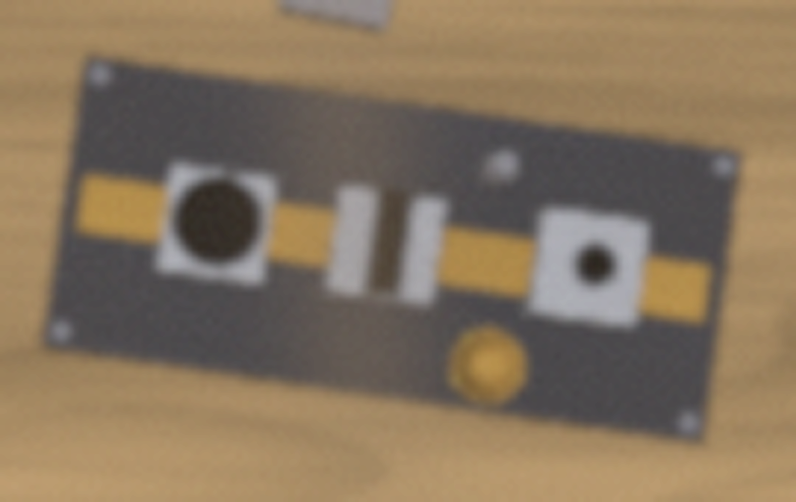

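The enlarged crop shows the bar head at about (345.2,195.3), broad at (316.4,192) and narrow at (380.4,199.5). The punch top is at (364.8,182) and the cup at (362,216.6).

```bash
cat >> h.py <<'E'
from scipy.spatial.transform import Rotation as Ro
def T():
    s=arm.read_state();return s["tool_pos"],Ro.from_euler("xyz",s["ee_rot"],degrees=True).as_matrix(),s
def go(p):
    t,R,_=T();return (R.T@(np.array(p)-t)/100).round(3)
E
python3 - <<'E'
from h import *
ti=arm.camera_info("top")
P={"bar":(345.2,195.3,64),"broad":(316.4,192,64),"narrow":(380.4,199.5,64),"punch":(364.8,182,67),"cup":(362,216.6,36),"tin":(462,194,60)}
for k,(u,v,z) in P.items():
    p=ray(ti,(u,v),z);print(k,p.round(1))
    if k=="bar":print(go([*p[:2],150]))
E
```

```text
bar [565.8 -80.3  64. ]
[ 5.066 -3.602  0.546]
broad [574.6   7.4  64. ]
narrow [ 554.4 -187.5   64. ]
punch [ 606.9 -139.3   67. ]
cup [ 502.2 -135.1   36. ]
tin [ 574.9 -437.8   60. ]
```

Request:
jog_arm(twist=[[0,0,0],[0,0,0],[0,0,0],[0,0,0],[0,0,0]], xyz=[[0.32,-0.225,0],[0.32,-0.225,0],[0.32,-0.225,0],[0.32,-0.225,0],[0.32,-0.225,0]], jaw=[0,0,0,0,0], squeeze=10)

```text
time: 0.52
tool_pos: [322.1, -428.1, 204.5]
ee_rot: [-180.0, 0.0, 19.4]
force: [0.3, 0.4, -0.0]
width: 60.9
gripper_force: 0.0
```

Request:
jog_arm(twist=[[0,0,0],[0,0,0],[0,0,0],[0,0,0],[0,0,0]], xyz=[[0.32,-0.225,0],[0.32,-0.225,0],[0.32,-0.225,0],[0.32,-0.225,0],[0.32,-0.225,0]], jaw=[0,0,0,0,0])

```text
time: 0.93
tool_pos: [435.6, -268.7, 204.7]
ee_rot: [-180.0, 0.0, 19.5]
force: [0.5, -0.3, -0.0]
width: 27.3
gripper_force: 0.0
```

Request:
jog_arm(twist=[[0,0,0],[0,0,0],[0,0,0],[0,0,0],[0,0,0]], xyz=[[0.32,-0.225,0],[0.32,-0.225,0],[0.32,-0.225,0],[0,0,0],[0,0,0]], jaw=[0,0,0,0,0])

```text
time: 1.35
tool_pos: [503.7, -173.1, 204.4]
ee_rot: [-180.0, 0.0, 19.7]
force: [-0.2, -1.0, -0.1]
width: 0.8
gripper_force: 0.0
```

```bash
python3 - <<'E'
from h import *
t,R,s=T();print(t,s["ee_rot"],s["time"],s["width"],s["force"])
im=arm.camera("wrist");np.savez("w1.npz",t=t,R=R)
cv2.imwrite("pics/w1.png",im[:,:,::-1])
print(arm.camera_info("wrist"));print(go([565.8,-80.3,150]))
E
```

```text
[ 503.68224428 -173.1004325   204.43330978] [-1.79977881e+02  3.01221706e-02  1.96797719e+01] 1.35 0.7633970492231887 [-0.17422137 -0.9585474  -0.091014  ]
{'camera_matrix': array([[317.07513559,   0.        , 321.58731857],
       [  0.        , 317.07513559, 195.41165667],
       [  0.        ,   0.        ,   1.        ]]), 'T_tool_cam': array([[ 1.09699085e-04, -9.55287757e-01, -2.95677679e-01,
         8.40652429e+01],
       [ 9.99999939e-01,  7.03566201e-06,  3.48277886e-04,
        -1.61882470e+00],
       [-3.30625312e-04, -2.95677700e-01,  9.55287699e-01,
        -1.78874712e+02],
       [ 0.00000000e+00,  0.00000000e+00,  0.00000000e+00,
         1.00000000e+00]])}
[ 0.908 -0.674  0.544]
```

View pics/w1.png

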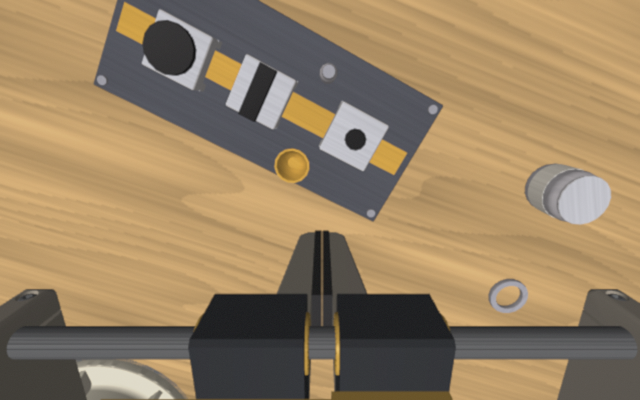

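The wrist view shows the bar head at (258,92), broad at (168,48), narrow at (355,139), cup at (292,165) and punch at (328,72). I'll locate the heads from this view and check the result against the top camera.

```bash
cat >> h.py <<'E'
def wray(uv,z,t,R,ci):
    M=ci["T_tool_cam"];d=R@M[:3,:3]@np.linalg.solve(ci["camera_matrix"],[*uv,1.]);c=R@M[:3,3]+t
    return c+d*(z-c[2])/d[2]
E
python3 - <<'E'
from h import *
d=np.load("w1.npz");ci=arm.camera_info("wrist");im=cv2.imread("pics/w1.png")
n,l,s,ce=cv2.connectedComponentsWithStats((im.max(2)<62).astype('uint8'))
for i in range(1,n):
    if s[i,4]>150 and s[i,1]<180: print(s[i],ce[i].round(1),wray(ce[i],64,d["t"],d["R"],ci).round(1))
for uv in[(258,92),(168.5,47.5),(355,139.5)]:print(wray(uv,64,d["t"],d["R"],ci).round(1))
E
```

```text
[ 143   21   52   54 2119] [169.1  47.5] [576.1   3.7  64. ]
[239  64  37  58 971] [257.2  92.1] [565.9 -83.7  64. ]
[346 130  19  19 292] [355. 139.] [ 556.  -188.2   64. ]
[566.3 -84.4  64. ]
[576.    4.2  64. ]
[ 555.5 -188.4   64. ]
```

Request:
jog_arm(twist=[[0,0,0],[0,0,0],[0,0,0],[0,0,0],[0,0,0]], xyz=[[0.3,-0.22,0],[0.3,-0.22,0],[0.3,-0.22,0],[0,0,0],[0,0,0]], jaw=[0,0,0,0,0])

```text
time: 1.82
tool_pos: [565.9, -82.7, 204.4]
ee_rot: [-180.0, 0.0, 19.5]
force: [-1.2, -0.1, 0.2]
width: 0.4
gripper_force: 0.0
```

The two cameras agree to within about 4 mm and the tool is over the bar head. Descending.

Request:
jog_arm(twist=[[0,0,0],[0,0,0],[0,0,0],[0,0,0],[0,0,0]], xyz=[[0,0,0.35],[0,0,0.35],[0,0,0.3],[0,0,0.2],[0,0,0]], jaw=[0,0,0,0,0])

```text
time: 2.23
tool_pos: [561.6, -84.2, 80.7]
ee_rot: [-179.8, 0.4, 19.4]
force: [-0.6, 0.6, -0.1]
width: 0.6
gripper_force: 0.0
```

Request:
jog_arm(twist=[[0,0,0],[0,0,0],[0,0,0],[0,0,0],[0,0,0]], xyz=[[0,0,0.02],[0,0,0.02],[0,0,0.02],[0,0,0.02],[0,0,0.02]], jaw=[0,0,0,0,0])

```text
time: 2.65
tool_pos: [566.6, -82.9, 75.8]
ee_rot: [179.9, -0.1, 19.5]
force: [1.1, 0.3, 0.6]
width: 0.7
gripper_force: 0.0
```

Request:
jog_arm(twist=[[0,0,0],[0,0,0],[0,0,0],[0,0,0],[0,0,0]], xyz=[[0,0,0.01],[0,0,0.01],[0,0,0.01],[0,0,0.01],[0,0,0]], jaw=[0,0,0,0,0])

```text
time: 3.07
tool_pos: [565.8, -82.5, 70.6]
ee_rot: [-180.0, 0.0, 19.5]
force: [-0.1, 0.3, -0.8]
width: 0.8
gripper_force: 0.0
```

Request:
jog_arm(twist=[[0,0,0],[0,0,0],[0,0,0],[0,0,0],[0,0,0]], xyz=[[0,0,0.01],[0,0,0.01],[0,0,0.01],[0,0,0],[0,0,0]], jaw=[0,0,0,0,0])

```text
time: 3.48
tool_pos: [565.9, -82.6, 67.7]
ee_rot: [-180.0, 0.0, 19.5]
force: [-1.0, -0.9, 0.6]
width: 0.6
gripper_force: 0.0
```

Request:
jog_arm(twist=[[0,0,0],[0,0,0],[0,0,0],[0,0,0]], xyz=[[0,0,0.01],[0,0,0.01],[0,0,0.01],[0,0,0.005]], jaw=[0,0,0,0])

```text
time: 3.82
tool_pos: [565.8, -82.6, 64.1]
ee_rot: [-180.0, 0.0, 19.5]
force: [0.1, -0.2, 0.2]
width: 0.7
gripper_force: 0.0
```

Request:
jog_arm(twist=[[0,0,0],[0,0,0],[0,0,0]], xyz=[[0,0,0.005],[0,0,0.005],[0,0,0]], jaw=[0,0,0])

```text
time: 4.07
tool_pos: [565.9, -82.6, 63.2]
ee_rot: [-180.0, 0.0, 19.5]
force: [-0.1, -0.4, -0.4]
width: 0.6
gripper_force: 0.0
```

Request:
jog_arm(twist=[[0,0,0],[0,0,0]], xyz=[[0,0,0.005],[0,0,0.005]], jaw=[0,0])

```text
time: 4.23
tool_pos: [565.9, -82.6, 62.3]
ee_rot: [180.0, -0.0, 19.5]
force: [0.9, -0.5, 0.5]
width: 0.0
gripper_force: 0.0
```

```bash
python3 - <<'E'
from h import *
t,R,s=T();print(t,s["force"],s["joint_torque"])
sd=arm.camera("side")[:,:,::-1];w=arm.camera("wrist")[:,:,::-1]
a=cv2.resize(sd[150:270,270:430],(800,600),interpolation=cv2.INTER_CUBIC)
cv2.imwrite("pics/s2.png",a);cv2.imwrite("pics/w2.png",w);np.savez("w2.npz",t=t,R=R)
E
```

```text
[565.93116147 -82.63256029  62.27762148] [ 0.87233851 -0.46383906  0.53523651] [ 1.15834355e-04 -5.79819167e+01 -2.56249273e+01  3.62342305e-02
 -3.58659262e-02 -1.19797957e-05]
```

View pics/s2.png

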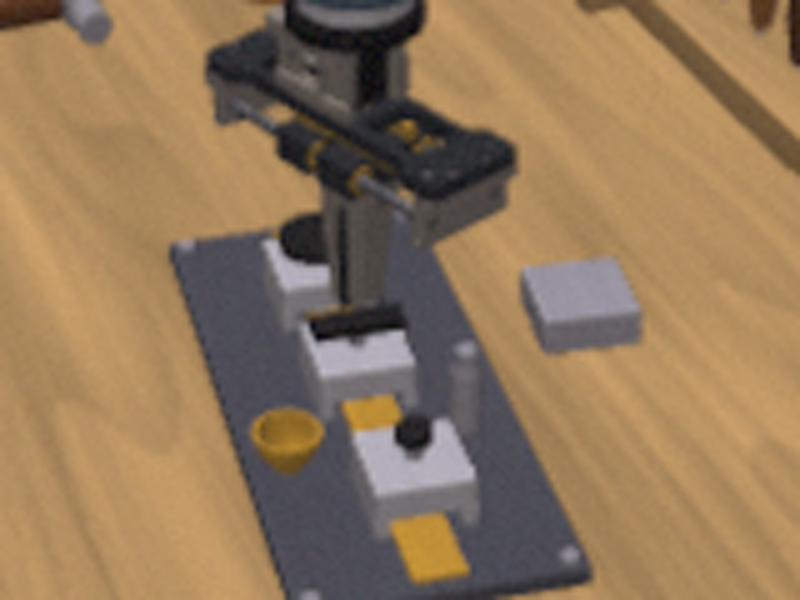

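The side crop shows shaft still visible under the bar head at about (358,342), and the fingertip just behind or on the head. I'll check the wrist picture and the projections.

```bash
python3 - <<'E'
from h import *
si=arm.camera_info("side")
def cr(p): q=proj(si,p);return ((q-[270,150])*5).round()
for n,p in dict(bar=(566,-82),broad=(575.5,6),narrow=(555,-188)).items():
    print(n,[cr((*p,z)) for z in(64,52,42)])
t,R,s=T();print("tip",cr(t-[0,0,11]))
im=cv2.imread("pics/w2.png")[0:300,120:520]
cv2.imwrite("pics/w2c.png",cv2.resize(im,(800,600),interpolation=cv2.INTER_CUBIC))
E
```

```text
bar [array([351., 305.]), array([351., 323.]), array([351., 337.])]
broad [array([311., 223.]), array([312., 240.]), array([312., 254.])]
narrow [array([405., 416.]), array([405., 434.]), array([405., 448.])]
tip [351. 324.]
```

View pics/w2c.png

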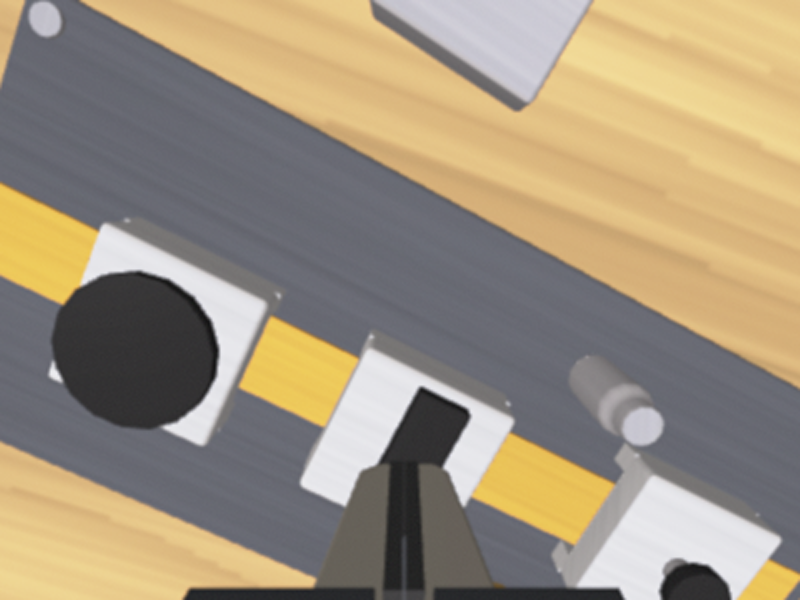

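The wrist view shows the finger over the middle of the bar head, with the bar's far end at crop (420,388)–(468,413) and the bridge's far edge at (372,340)–(510,410). I'll get the head height from these.

```bash
python3 - <<'E'
from h import *
d=np.load("w2.npz");ci=arm.camera_info("wrist");t,R=d["t"],d["R"]
W=lambda u,v,z:wray((u/2+120,v/2),z,t,R,ci)
a,b=W(372,340,42),W(510,410,42);print("bridge edge",a.round(1),b.round(1),np.linalg.norm(a-b))
e=(b-a)/np.linalg.norm(b-a);nrm=np.array([-e[1],e[0],0])
for z in(48,52,56,60,64,66):
    p,q=W(420,388,z),W(468,413,z);print(z,"gap",(nrm@((p+q)/2-a)).round(1),"along",(e@((p+q)/2-a)).round(1),"w",np.linalg.norm(p-q).round(1))
for z in(52,60,64,66):
    p=W(136,350,z);print("broad",z,p.round(1),"diam",np.linalg.norm(W(53,350,z)-W(218,350,z)).round(1))
E
```

```text
bridge edge [599.3 -58.6  42. ] [ 592.1 -109.3   42. ] 51.2761834002244
48 gap -5.7 along 29.1 w 17.7
52 gap -4.6 along 28.2 w 17.3
56 gap -3.6 along 27.4 w 16.9
60 gap -2.6 along 26.5 w 16.6
64 gap -1.6 along 25.7 w 16.2
66 gap -1.0 along 25.2 w 16.0
broad 52 [574.5   8.8  52. ] diam 50.5
broad 60 [577.5   6.2  60. ] diam 48.4
broad 64 [579.    4.9  64. ] diam 47.3
broad 66 [579.7   4.2  66. ] diam 46.8
```

The measurements put the bar head still proud (z about 65) and untouched, so the tip is higher than the nominal 11 mm suggests. I'll keep going down gently and watch the force.

Request:
jog_arm(twist=[[0,0,0],[0,0,0]], xyz=[[0,0,0.01],[0,0,0.01]], jaw=[0,0])

```text
time: 4.5
tool_pos: [566.0, -82.6, 60.3]
ee_rot: [180.0, -0.0, 19.5]
force: [-0.5, 0.1, 0.6]
width: -0.0
gripper_force: 0.0
```

Request:
jog_arm(twist=[[0,0,0],[0,0,0]], xyz=[[0,0,0.01],[0,0,0.01]], jaw=[0,0])

```text
time: 4.67
tool_pos: [565.9, -82.6, 58.2]
ee_rot: [-180.0, 0.0, 19.5]
force: [0.6, 0.0, -0.2]
width: 0.3
gripper_force: 0.0
```

```bash
python3 - <<'E'
from h import *
t,R,s=T();print(t,s["force"],s["wrist_torque"])
sd=arm.camera("side")[:,:,::-1]
cv2.imwrite("pics/s3.png",cv2.resize(sd[185:245,310:390],(800,600),interpolation=cv2.INTER_CUBIC))
E
```

```text
[565.86517657 -82.62270192  58.16415847] [ 0.63461018  0.0195017  -0.16111826] [-0.0447384  -0.02246715 -0.04732605]
```

View pics/s3.png

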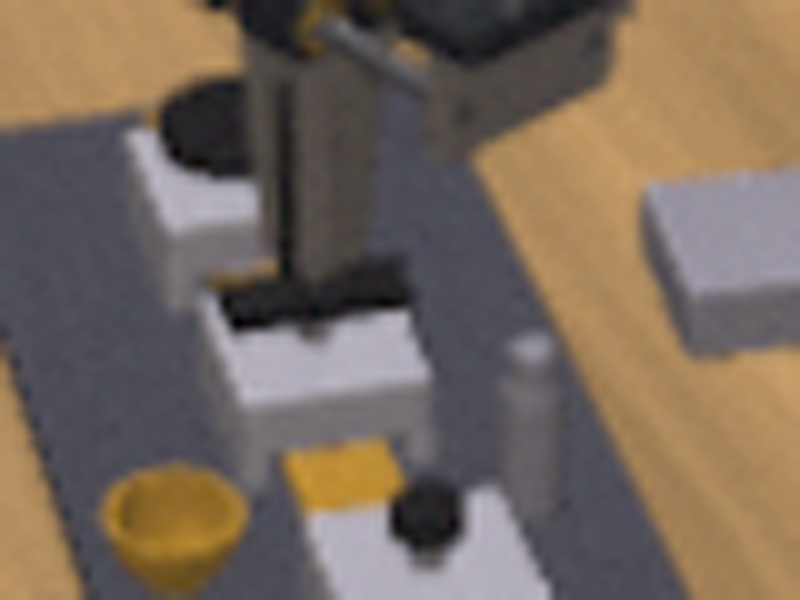

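The side crop shows the fingertip standing on the bar head at about (320,280), with shaft still visible under it at (312,330). I'll keep pressing.

Request:
jog_arm(twist=[[0,0,0],[0,0,0],[0,0,0]], xyz=[[0,0,0.01],[0,0,0.01],[0,0,0.01]], jaw=[0,0,0])

```text
time: 4.97
tool_pos: [565.9, -82.6, 55.2]
ee_rot: [-180.0, 0.0, 19.5]
force: [-1.1, 0.4, 0.9]
width: 0.3
gripper_force: 0.0
```

Request:
jog_arm(twist=[[0,0,0],[0,0,0]], xyz=[[0,0,0.01],[0,0,0.01]], jaw=[0,0])

```text
time: 5.13
tool_pos: [565.9, -82.6, 53.2]
ee_rot: [180.0, -0.0, 19.5]
force: [0.3, 0.7, -0.3]
width: 0.8
gripper_force: 0.0
```

Request:
jog_arm(twist=[[0,0,0],[0,0,0]], xyz=[[0,0,0.01],[0,0,0.01]], jaw=[0,0])

```text
time: 5.3
tool_pos: [565.8, -82.6, 51.2]
ee_rot: [-180.0, 0.0, 19.5]
force: [-0.1, -0.1, 0.3]
width: 0.4
gripper_force: 0.0
```

```bash
python3 - <<'E'
from h import *
t,R,s=T();print(t,s["force"],s["wrist_torque"],s["joint_torque"],s["q"])
sd=arm.camera("side")[:,:,::-1];w=arm.camera("wrist")[:,:,::-1]
a=cv2.resize(sd[185:245,310:390],(400,300),interpolation=cv2.INTER_CUBIC)
b=cv2.resize(w[150:300,220:420],(400,300));np.savez("w4.npz",t=t,R=R);cv2.imwrite("pics/w4.png",w);cv2.imwrite("pics/s4r.png",sd)
cv2.imwrite("pics/s4.png",np.hstack([a,cv2.resize(w[100:250,220:420],(400,300))]))
E
```

```text
[565.84311352 -82.60878528  51.15582599] [-0.10199709 -0.06707237  0.29277434] [ 0.00649335 -0.00523892  0.01033041] [ 4.72259344e-04 -5.84925127e+01 -2.49801832e+01  3.55865504e-02
 -2.07512995e-02  2.77846038e-05] [-8.45720009e+00  2.64539580e+01  1.06969391e+02  1.78937549e-03
  4.65816760e+01  6.20744163e+01]
```

View pics/s4.png

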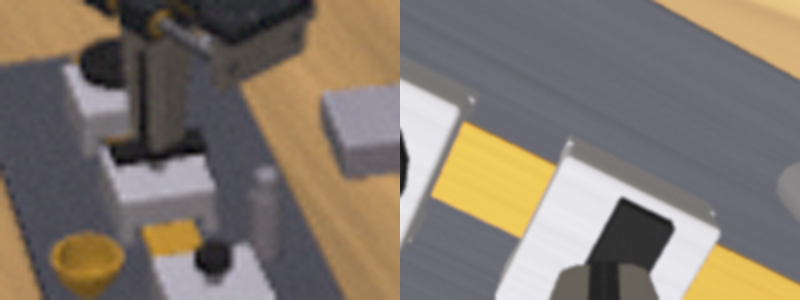

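Compared with the earlier side view, the head hasn't moved and the tip has only now come down to it, at (160,143). So real contact starts about here and I'll continue in small steps.

Request:
jog_arm(twist=[[0,0,0],[0,0,0]], xyz=[[0,0,0.01],[0,0,0.01]], jaw=[0,0])

```text
time: 5.57
tool_pos: [566.0, -82.6, 49.4]
ee_rot: [180.0, -0.0, 19.5]
force: [-0.4, 0.7, 3.5]
width: 0.4
gripper_force: 1.4
```

Request:
jog_arm(twist=[[0,0,0],[0,0,0]], xyz=[[0,0,0.01],[0,0,0.01]], jaw=[0,0])

```text
time: 5.73
tool_pos: [566.0, -82.6, 47.4]
ee_rot: [180.0, -0.0, 19.5]
force: [-0.9, 0.6, 3.2]
width: 0.2
gripper_force: 1.4
```

Request:
jog_arm(twist=[[0,0,0],[0,0,0]], xyz=[[0,0,0.01],[0,0,0.01]], jaw=[0,0])

```text
time: 5.9
tool_pos: [566.0, -82.6, 45.3]
ee_rot: [180.0, -0.0, 19.5]
force: [-1.1, -0.8, 3.6]
width: 0.5
gripper_force: 1.4
```

That's contact: 3.5 N, matching the pin friction, from TCP z of about 49.8.

Request:
jog_arm(twist=[[0,0,0],[0,0,0],[0,0,0]], xyz=[[0,0,0.01],[0,0,0.01],[0,0,0.01]], jaw=[0,0,0])

```text
time: 6.15
tool_pos: [566.0, -82.6, 42.2]
ee_rot: [180.0, -0.0, 19.5]
force: [-0.4, -0.3, 3.8]
width: 0.3
gripper_force: 1.4
```

Request:
jog_arm(twist=[[0,0,0],[0,0,0]], xyz=[[0,0,0.01],[0,0,0.01]], jaw=[0,0])

```text
time: 6.32
tool_pos: [566.0, -82.6, 40.4]
ee_rot: [180.0, -0.0, 19.5]
force: [-3.5, 1.4, 18.4]
width: 0.4
gripper_force: 9.6
```

Request:
jog_arm(twist=[[0,0,0]], xyz=[[0,0,0.01]], jaw=[0])

```text
time: 6.4
tool_pos: [566.1, -82.6, 40.3]
ee_rot: [180.0, -0.0, 19.5]
force: [-6.4, 1.0, 27.8]
width: 0.7
gripper_force: 13.9
```

Request:
jog_arm(twist=[[0,0,0]], xyz=[[0,0,0.005]], jaw=[0])

```text
time: 6.48
tool_pos: [566.2, -82.6, 40.3]
ee_rot: [180.0, -0.0, 19.5]
force: [-7.7, 1.6, 28.7]
width: 0.5
gripper_force: 13.9
```

The force rises to a hard stop at TCP z = 40.3, so the bar pin is home. I'll lift and move to the broad pin at about (575.5, 5.5).

Request:
jog_arm(twist=[[0,0,0],[0,0,0],[0,0,0],[0,0,0],[0,0,0]], xyz=[[0,0,-0.02],[0,0,-0.1],[0,0,-0.2],[0,0,-0.1],[0,0,0]], jaw=[0,0,0,0,0])

```text
time: 6.9
tool_pos: [567.6, -82.9, 83.2]
ee_rot: [179.9, -0.2, 19.5]
force: [0.2, 0.1, -0.6]
width: 0.1
gripper_force: 0.0
```

Request:
jog_arm(twist=[[0,0,0],[0,0,0],[0,0,0],[0,0,0],[0,0,0]], xyz=[[0.1,-0.21,0],[0.1,-0.21,0],[0.1,-0.21,0],[0.08,-0.17,0],[0,0,0]], jaw=[0,0,0,0,0])

```text
time: 7.32
tool_pos: [575.1, 8.2, 80.2]
ee_rot: [-180.0, -0.0, 19.6]
force: [0.6, -0.6, 0.3]
width: 0.5
gripper_force: 0.0
```

```bash
python3 - <<'E'
from h import *
t,R,s=T();print(t,s["force"])
sd=arm.camera("side")[:,:,::-1];w=arm.camera("wrist")[:,:,::-1]
a=cv2.resize(sd[185:245,310:390],(400,300),interpolation=cv2.INTER_CUBIC)
cv2.imwrite("pics/s5.png",np.hstack([a,cv2.resize(w[50:350,120:520],(400,300))]))
E
```

```text
[575.07349791   8.16212281  80.24575812] [ 0.61489287 -0.56078512  0.34264668]
```

View pics/s5.png

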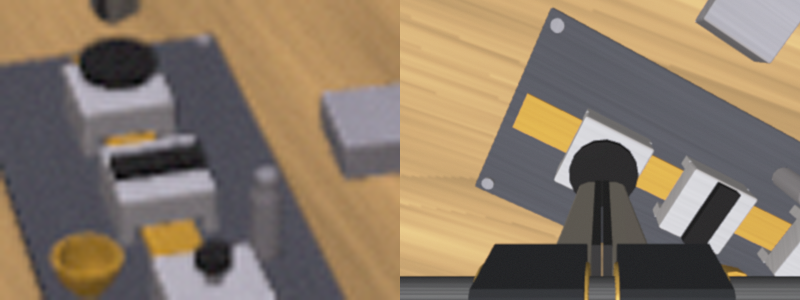

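The bar head now lies flat on its bridge at (158,160), the broad head is proud under the tool, and the narrow one is untouched. Pressing the broad pin.

Request:
jog_arm(twist=[[0,0,0],[0,0,0],[0,0,0],[0,0,0]], xyz=[[0,0,0.1],[0,0,0.08],[0,0,0.04],[0,0,0]], jaw=[0,0,0,0])

```text
time: 7.75
tool_pos: [573.8, 4.8, 57.0]
ee_rot: [-180.0, 0.1, 19.4]
force: [-0.1, -1.5, -0.3]
width: 0.6
gripper_force: 0.0
```

Request:
jog_arm(twist=[[0,0,0],[0,0,0],[0,0,0],[0,0,0],[0,0,0]], xyz=[[0,0,0.02],[0,0,0.02],[0,0,0.02],[0,0,0.01],[0,0,0.01]], jaw=[0,0,0,0,0])

```text
time: 8.17
tool_pos: [575.2, 5.5, 50.8]
ee_rot: [180.0, -0.0, 19.5]
force: [-0.5, -0.1, 3.3]
width: 0.6
gripper_force: 1.4
```

Request:
jog_arm(twist=[[0,0,0],[0,0,0],[0,0,0],[0,0,0]], xyz=[[0,0,0.01],[0,0,0.01],[0,0,0.01],[0,0,0.01]], jaw=[0,0,0,0])

```text
time: 8.5
tool_pos: [575.2, 5.5, 46.9]
ee_rot: [180.0, -0.0, 19.5]
force: [-1.6, -0.7, 3.6]
width: 0.2
gripper_force: 1.4
```

Request:
jog_arm(twist=[[0,0,0],[0,0,0],[0,0,0],[0,0,0]], xyz=[[0,0,0.01],[0,0,0.01],[0,0,0.01],[0,0,0.01]], jaw=[0,0,0,0])

```text
time: 8.83
tool_pos: [575.1, 5.5, 42.7]
ee_rot: [180.0, -0.0, 19.5]
force: [-0.9, -0.3, 2.4]
width: 0.7
gripper_force: 1.4
```

Request:
jog_arm(twist=[[0,0,0],[0,0,0],[0,0,0]], xyz=[[0,0,0.01],[0,0,0.01],[0,0,0.01]], jaw=[0,0,0])

```text
time: 9.08
tool_pos: [575.3, 5.5, 40.4]
ee_rot: [180.0, -0.0, 19.5]
force: [-6.0, -0.6, 22.7]
width: 0.2
gripper_force: 11.4
```

It stops at the same height, so the broad pin is home. I'll lift and move to the narrow pin at (555,-188).

Request:
jog_arm(twist=[[0,0,0],[0,0,0],[0,0,0],[0,0,0],[0,0,0]], xyz=[[0,0,0],[0,0,-0.02],[0,0,-0.1],[0,0,-0.2],[0,0,-0.1]], jaw=[0,0,0,0,0])

```text
time: 9.5
tool_pos: [575.7, 5.5, 83.5]
ee_rot: [180.0, -0.1, 19.5]
force: [0.9, 0.5, -0.7]
width: 0.5
gripper_force: 0.0
```

Request:
jog_arm(twist=[[0,0,0],[0,0,0],[0,0,0],[0,0,0],[0,0,0]], xyz=[[0,0,0],[-0.15,0.32,0],[-0.15,0.32,0],[-0.15,0.32,0],[-0.15,0.32,0]], jaw=[0,0,0,0,0])

```text
time: 9.92
tool_pos: [560.7, -136.4, 81.4]
ee_rot: [-180.0, 0.0, 19.5]
force: [0.3, -0.6, -0.3]
width: 0.5
gripper_force: 0.0
```

Request:
jog_arm(twist=[[0,0,0],[0,0,0],[0,0,0],[0,0,0],[0,0,0]], xyz=[[-0.15,0.32,0],[-0.09,0.16,0],[0,0,0],[0,0,0],[0,0,0]], jaw=[0,0,0,0,0])

```text
time: 10.33
tool_pos: [554.3, -187.7, 81.4]
ee_rot: [-180.0, 0.0, 19.5]
force: [0.7, 0.3, -0.6]
width: 0.7
gripper_force: 0.0
```

```bash
python3 - <<'E'
from h import *
t,R,s=T();print(t,s["force"],go([555.3,-188,80]))
sd=arm.camera("side")[:,:,::-1];w=arm.camera("wrist")[:,:,::-1]
a=cv2.resize(sd[185:245,310:390],(400,300),interpolation=cv2.INTER_CUBIC)
cv2.imwrite("pics/s6.png",np.hstack([a,cv2.resize(w[50:350,120:520],(400,300))]))
E
```

```text
[ 554.27562506 -187.74925293   81.3598159 ] [ 0.67310988  0.29706035 -0.62489293] [0.009 0.006 0.014]
```

View pics/s6.png

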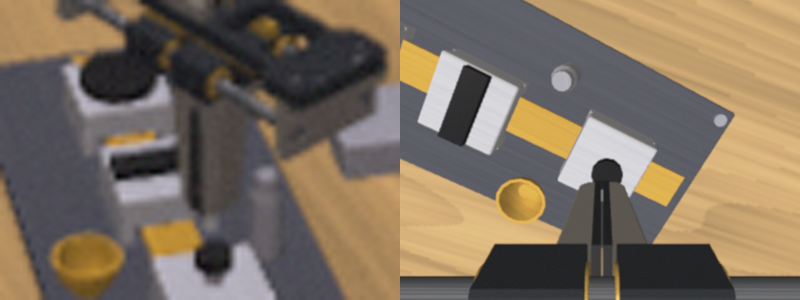

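The broad and bar heads are both flat. The narrow head at (606,172) is nearly under the tip, so I'll shift about 2 mm and press.

Request:
jog_arm(twist=[[0,0,0],[0,0,0],[0,0,0],[0,0,0],[0,0,0]], xyz=[[0.02,0.02,0],[0,0,0.1],[0,0,0.09],[0,0,0.04],[0,0,0]], jaw=[0,0,0,0,0])

```text
time: 10.85
tool_pos: [555.9, -189.0, 57.0]
ee_rot: [-179.9, 0.1, 19.5]
force: [-0.3, 0.8, -0.3]
width: 0.3
gripper_force: 0.0
```

Request:
jog_arm(twist=[[0,0,0],[0,0,0],[0,0,0],[0,0,0],[0,0,0]], xyz=[[0,0,0.02],[0,0,0.02],[0,0,0.02],[0,0,0.01],[0,0,0.01]], jaw=[0,0,0,0,0])

```text
time: 11.27
tool_pos: [557.1, -189.7, 51.0]
ee_rot: [180.0, -0.0, 19.5]
force: [-0.5, 0.5, 3.4]
width: 0.4
gripper_force: 1.4
```

Request:
jog_arm(twist=[[0,0,0],[0,0,0],[0,0,0],[0,0,0]], xyz=[[0,0,0.01],[0,0,0.01],[0,0,0.01],[0,0,0.01]], jaw=[0,0,0,0])

```text
time: 11.6
tool_pos: [557.1, -189.7, 46.8]
ee_rot: [180.0, -0.0, 19.5]
force: [-0.8, 0.5, 2.2]
width: 0.5
gripper_force: 1.4
```

Request:
jog_arm(twist=[[0,0,0],[0,0,0],[0,0,0],[0,0,0]], xyz=[[0,0,0.01],[0,0,0.01],[0,0,0.01],[0,0,0.01]], jaw=[0,0,0,0])

```text
time: 11.93
tool_pos: [557.2, -189.7, 42.7]
ee_rot: [180.0, -0.0, 19.5]
force: [-0.5, -0.7, 3.0]
width: 0.5
gripper_force: 1.4
```

Request:
jog_arm(twist=[[0,0,0],[0,0,0],[0,0,0]], xyz=[[0,0,0.01],[0,0,0.01],[0,0,0.01]], jaw=[0,0,0])

```text
time: 12.18
tool_pos: [557.3, -189.8, 40.4]
ee_rot: [180.0, -0.0, 19.5]
force: [-5.6, 1.1, 22.6]
width: 0.4
gripper_force: 11.0
```

All three pins stop at the same height. Holding briefly, lifting clear and handing in.

Request:
jog_arm(twist=[[0,0,0],[0,0,0],[0,0,0],[0,0,0],[0,0,0]], xyz=[[0,0,0],[0,0,-0.02],[0,0,-0.1],[0,0,-0.3],[0,0,-0.3]], jaw=[0,0,0,0,0])

```text
time: 12.6
tool_pos: [555.9, -189.2, 111.7]
ee_rot: [-179.9, 0.1, 19.5]
force: [0.1, -0.6, 0.4]
width: 0.6
gripper_force: 0.0
```

Request:
jog_arm(twist=[[0,0,0],[0,0,0],[0,0,0],[0,0,0]], xyz=[[0,0,-0.2],[0,0,0],[0,0,0],[0,0,0]], jaw=[0,0,0,0])

```text
time: 12.93
tool_pos: [556.5, -189.5, 131.3]
ee_rot: [-180.0, 0.0, 19.5]
force: [-0.2, -0.5, 0.8]
width: 1.0
gripper_force: 0.0
```

```bash
python3 -c "
from workcell import arm
print(arm.read_state()['tool_pos'],arm.sign_off())"
```

```text
the job is handed in; nothing more can be done
[ 556.54481919 -189.46767851  131.25122443] None
```

I pressed the bar, broad and narrow pins home in that order, each to a hard stop at the same height with under 30 N, and handed the job in at about 13 s; the sign-off returned no verdict.

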